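# Lock the soap mould's end gate with its taper key

## Task

Close the soap mould for the next pour: set the orange taper key down on the base board in the gap between end gate and cross bar, thin end towards the narrow end of the gap, slide it in by hand only until it lightly bites, and let go. Then take the mallet and tap the key's head along its length until the gate is tight on its gasket and the key no longer gives under a firm tap of about 14 N; much harder would crush the gasket. Lay the mallet down flat on the worktop and leave everything else alone.

Things in the scene. Friction and masses are not known exactly. Their poses are not given: they have to be found in the camera images.
- mould: Soap loaf mould, fixed: plywood base board 12 mm thick (x -60 to 60, y -85 to 315 mm; at y < 30 out to x = -150 as a landing for the key) with a white plastic trough 112 mm wide, top 74 mm above the table, its side walls from y = 12 mm on. Origin on the table top below the middle of the key gap; x = the way the key is driven (the gap narrows towards +x), y = towards the trough.
- gap (a point): Middle of the key gap, on the board (mould frame 0, 0, 12 mm): it lies between the gate and a dark wooden cross bar, 104 mm long, 38 mm tall, two black knobs on top (to 56 mm). The bar's face slants 1 in 8: mould y = -9 mm + x / 8, clamped by hand up to 2 mm off that. The gap is 24 mm wide where the key enters (x = -46), 18 in the middle, 12 at the far end; open on top.
- gate: Wooden end gate on the mould, 92 mm wide, 62 mm tall, that bears on the gasket of the trough. Frame as the mould; its face to the key is at y = 9 mm. The gasket gives 1 mm per 50 N: once the key bites, each mm it goes in adds about 5 N of clamping force, which ends at 1.5 to 2 times the last push along the key. Tight is 16 N or more, crushed over 40 N. The key wedges itself and stays.
- key: Loose orange gib-headed taper key, 184 mm long, 140 g, lying as it is used. Origin under its middle; x to the thin end (tip at x = 92 mm), z up. Flat side y = 12 mm (goes against the gate), tapered side to -y: 8 mm thick at the tip, 1 mm more every 8 mm, 34 mm tall. Head from x = -58 to -92 mm: y -14 to 12 mm, 56 mm tall, end face square. Tight at about mould x = -12 (16 either way), y = -3 mm.
- key_head (a point): Middle of the key's head, 40 mm above its underside (key frame -75, -1, 40 mm): a place to grip it, across its 26 mm.
- key_tip (a point): Point at the thin end of the key, half way up (key frame 92, 8, 17 mm).
- mallet: Loose small mallet, 280 g, lying flat on the table: aluminium head with red plastic faces, a cylinder 36 mm in diameter and 80 mm long along the mallet's y; wooden handle 22 mm wide and 26 mm tall that runs 210 mm to -x. Origin on the table under the middle of the head; z up.
- mallet_head (a point): Middle of the mallet's head, 18 mm above the table when it lies flat; the two faces are 40 mm from it along the mallet's y.
- mallet_grip (a point): Point in the middle of the handle, 42 mm behind the middle of the head (mallet frame -42, 0, 18 mm): a place to grip it, across its 22 mm.
- can: Bystander: ribbed open tin can, 100 mm in diameter, 115 mm tall; origin under its middle.
- cup: Bystander: white china cup, 76 mm in diameter, 60 mm tall; origin under its middle.
- oil_bottle: Bystander: small amber bottle, 44 mm in diameter, 85 mm tall; origin under its middle.
- soap_bar: Bystander: pink soap bar, 55 x 85 x 28 mm; origin under its middle.
- spatula: Bystander: green spatula, 280 mm long along its x; origin under its middle.
- lid_red: Bystander: dark red lid, 110 mm in diameter, 16 mm thick; origin under its middle.
Mind the look-alikes: they are no part of the job. Leave any purple look-alike of the mallet alone.

How it is judged:
On the way, in this order (a step that is already met when the one before it is completed fails the run):
1. the key stands on the base board in the gap, thin end first, at least 20 mm in, and is let go (x of key_tip in the frame of mould above -0.026 m and y of key_tip in the frame of mould between -0.014 and 0.014 m and z of key_tip in the frame of mould below 0.036 m and angle between the x axis of key and the x axis of mould, either way round below 0.15 rad and contact force between the fingers and key below 0.1 N), for 0.2 s.
2. the mallet, not the hand, drives the key (contact force between mallet and key above 5 N and contact force between the fingers and key below 0.1 N), for 0.02 s.
At the end, for the whole second after the job is handed in: The key stands on the board in the gap, past its middle, in line within 0.08 rad, and presses the gate on its gasket with 16 to 40 N by itself; the mallet lies flat on the worktop (head and grip below 24 mm), still and clear of the key (contact force between key and gate between 16 and 40 N and angle between the x axis of key and the x axis of mould, either way round below 0.08 rad and x of key_tip in the frame of mould above 0 m and z of key in the frame of mould below 0.017 m and linear speed of key below 0.01 m/s and contact force between mallet and key below 0.1 N and height (world z) of each of mallet_head, mallet_grip below 0.024 m and linear speed of mallet below 0.02 m/s); the robot touches nothing.
It fails at once if the key is driven so hard that the gasket is crushed (more than 40 N on the gate) (contact force between key and gate above 40 N).
It fails at once if the mallet strikes the key with more than 30 N (contact force between mallet and key above 30 N).
It fails at once if the key is driven tight by hand (fingers on it while it presses on the gate with more than 16 N) (contact force between the fingers and key above 1 N and contact force between key and gate above 16 N).
It fails at once if a bystander is moved by more than 30 mm (distance of any of can, cup, oil_bottle, soap_bar, spatula, lid_red from where it was at the start of the episode above 0.03 m).
It also fails if it takes over 72 s, if anything falls off the work surface, if the arm or the gripper's body presses on something with over 40 N, if the wrist force passes 120 N, or if a joint passes its speed limit or range.

## Robot

A 6-joint arm with a two-finger parallel gripper is mounted at the origin on the work surface. World frame = base frame: x ahead of the robot, y to its left, z up, the work surface at z = 0. Lengths are in m, angles in rad, forces in N, time in s.
With the tool pointing down it reaches from about 0.35 to 0.775 m from the base axis. Payload 7.3 kg.
Tool frame: the origin (TCP) lies between the finger pads; the fingertips stand 17 mm ahead of it and the grasp point (between the pads) lies 2 mm behind it (robot.tip_extent is the z of the fingertips in the tool frame, in m); z points along the fingers, y is the line along which they close (so a half turn about z gives the same grasp; the last joint's range is limited). The gripper opens to 92 mm and grips with 3 to 60 N. Pads are 19 mm wide; open, the fingers measure 130 mm over their backs; the gripper's body (75 mm by 190 mm) begins 47 mm behind the grasp point.
Start: joints at [-1.419, 0.342, 1.524, -0, 1.275, -0.146], TCP at [0.154, -0.502, 0.244] pointing down, gripper open.
Joint ranges: [-2.53, 2.53], [-0.77, 2.02], [0.04, 2.7], [-1, 4.14], [0.28, 2.66], [-3.11, 3.11]. Speed limits (rad/s): [2.57, 2.57, 3.14, 3.14, 3.14, 3.14].

## Interface

Orientations are given as [roll, pitch, yaw] about the fixed x, y, z axes, in that order (R = Rz(yaw) Ry(pitch) Rx(roll)).
In Python, from workcell import robot, eyes gives the robot as it stands.
- The arm moves only by the shell command python3 -m jog 'ROWS'. ROWS is JSON, a list of rows, each a list of 3 entries, a list of its own where there are three numbers: the shift along the world's x, y, z in units of 60 mm (1.0 is 60 mm), then the turn, a rotation vector about the world's x, y, z in units of 6 degrees (1.0 is 6 degrees), then the opening, from 0 (shut) to 1 (fully open). A call has 1 to 5 rows; each row is the pose to reach, as a shift and turn from the pose commanded when the call began; what a row does not reach only later rows make up. A row lasts 1/8 s, in which the tool goes at most 62.5 mm and 10.7 degrees, less where a joint would pass 70% of its speed; a pose out of reach is approached as far as the arm can. A call with a gripper value outside its range is refused whole. The fingers move at their own pace and stop on an object; the grip force is fixed at half the most. Time passes only in rows, so rows that repeat a pose let the fingers close. It gives the time, the measured TCP pose, the force, the opening and the grip force at its end, in the units of the state.
- robot.get_state(): the state, without advancing time (a new reading comes with each control period).
- eyes.read_camera(name): name is "scene" or "top"; returns a dict with "img" (400x640x3 uint8, red, green, blue), "camera_matrix" (3x3 intrinsics, pixels), "k1" (the pictures are not rectified: a ray, as slopes to the right and down, at radius r is drawn at 1 + k1 r^2 times it, then the intrinsics apply), "R" (3x3) and "t" (3): a world point X has camera coordinates R X + t. Camera axes: x right, y down, z forward; pixel columns grow to the right and rows downward; lengths in m; the calibration is good to about 2 mm. A picture is of the moment at which its call begins. There is no depth.
- robot.hand_in(): hands the job in; it is judged then, once.
The state is a dict: "time": time; "qpos": joint angles; "qd": joint speeds; "effort": joint torques, N m; "eef_pos": TCP position; "orientation": TCP orientation; "wrist_force": force on the tool from outside, world axes, zero at the start; "ft_torque": the same for the moment, N m; "width": finger opening in m; "finger_force": force on a finger pad.
Only numpy, scipy, OpenCV 4.12 (cv2) and the standard library are available. Lean on these libraries where they do the work, as an engineer would, in place of code of your own. Each camera call takes 0.05 s, during which the arm holds its last target. There are 200 camera calls.

## Working session

There is one attempt and no reset: what is moved stays moved. The work goes in short steps, Python scripts to look and compute and a shell command to move; the robot and the scene stay as the last step left them, time stands still between calls to the robot, and variables do not carry over. Pictures are saved under pics/ and viewed, at most 11 in all, crops included, and the job is handed in when it is done.

```bash
ls; mkdir -p pics
cat > h.py <<'E'
import numpy as np, cv2
from workcell import robot, eyes
def snap(name,fn,crop=None,scale=1):
    d=eyes.read_camera(name); im=d["img"][:,:,::-1]
    if crop: x0,y0,x1,y1=crop; im=im[y0:y1,x0:x1]
    if scale!=1: im=cv2.resize(im,None,fx=scale,fy=scale,interpolation=cv2.INTER_CUBIC)
    cv2.imwrite("pics/"+fn,im); np.save("pics/%s.npy"%name,d["img"]); return d
def ray(d,u,v):
    K=np.array(d["camera_matrix"]);R=np.array(d["R"]);t=np.array(d["t"])
    p=cv2.undistortPoints(np.array([[[u,v]]],float),K,np.array([d["k1"],0,0,0,0.]))[0,0]
    return -R.T@t, R.T@np.array([p[0],p[1],1])
def px(d,u,v,z):
    o,r=ray(d,u,v); return o+r*(z-o[2])/r[2]
def proj(d,X):
    K=np.array(d["camera_matrix"]);R=np.array(d["R"]);t=np.array(d["t"])
    return cv2.projectPoints(np.array(X,float).reshape(-1,1,3),cv2.Rodrigues(R)[0],t,K,np.array([d["k1"],0,0,0,0.]))[0][:,0]
E
python3 - <<'E'
from h import *
for n in("top","scene"):
    d=snap(n,n+"0.png",scale=1.25); print(n,-np.array(d["R"]).T@d["t"],d["k1"],d["camera_matrix"])
print(robot.get_state())
E
```

```text
pics
top [ 0.43522158 -0.09947684  1.46493223] 0.026914896223792627 [[480.93476814   0.         316.49127772]
 [  0.         480.93476814 197.15681045]
 [  0.           0.           1.        ]]
scene [ 1.23399003 -0.32008026  0.93343144] -0.06602184137998723 [[442.54128885   0.         323.15441652]
 [  0.         442.54128885 200.60703874]
 [  0.           0.           1.        ]]
{'time': 0.1, 'qpos': array([-1.41897492e+00,  3.42656145e-01,  1.52489940e+00, -3.57204889e-05,
        1.27538402e+00, -1.45988778e-01]), 'qd': array([-0.00101098, -0.00109932, -0.00185564,  0.00108849, -0.00156156,
        0.00074549]), 'effort': array([ 2.30572623e-03, -4.32002306e+01, -2.44694424e+01,  7.19698844e-02,
        5.25782711e-02, -5.15541547e-05]), 'eef_pos': array([ 0.15401643, -0.50155837,  0.24312054]), 'orientation': array([-3.14025511e+00, -1.62139382e-04,  2.97820503e-01]), 'wrist_force': array([ 0.29137263, -0.58412321,  0.05068939]), 'ft_torque': array([0.04415128, 0.01414091, 0.04242785]), 'finger_force': 0.0, 'width': 0.09170741157476908}
```

View pics/top0.png

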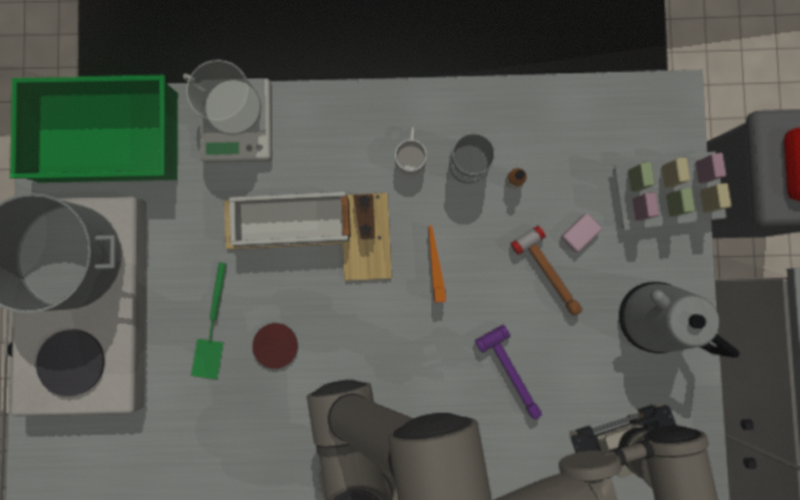

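View pics/scene0.png

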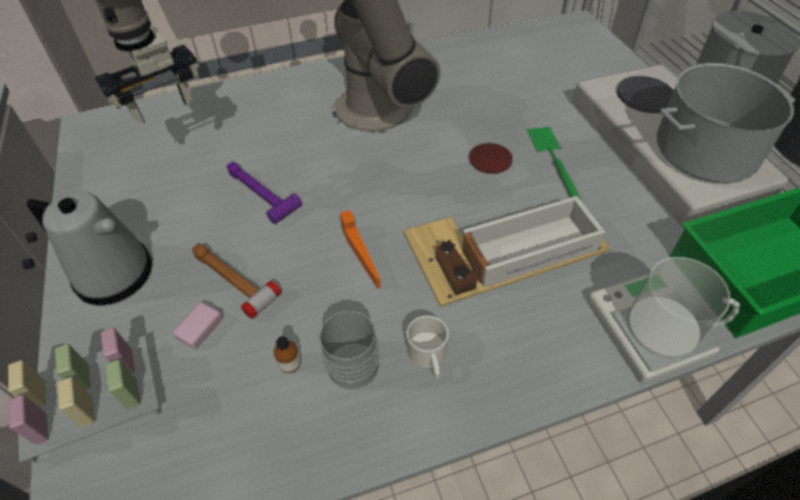

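The top view shows the mould with its gap at about (365,215) on the 1.25x picture. The key is at (437,265) with its tip up, the red/aluminium mallet head is at (528,240), and the purple look-alike is at (492,338). I'll take enlarged crops next.

Run:
```python
from h import *
a=np.load("pics/top.npy")[:,:,::-1]; b=np.load("pics/scene.npy")[:,:,::-1]
c=cv2.resize(a[145:260,265:475],None,fx=3.8,fy=3.8,interpolation=cv2.INTER_CUBIC)
cv2.imwrite("pics/topc.png",c)
c=cv2.resize(b[155:260,150:410],None,fx=3,fy=3,interpolation=cv2.INTER_CUBIC)
cv2.imwrite("pics/scc.png",c)
```

```text
(no output)
```

View pics/topc.png

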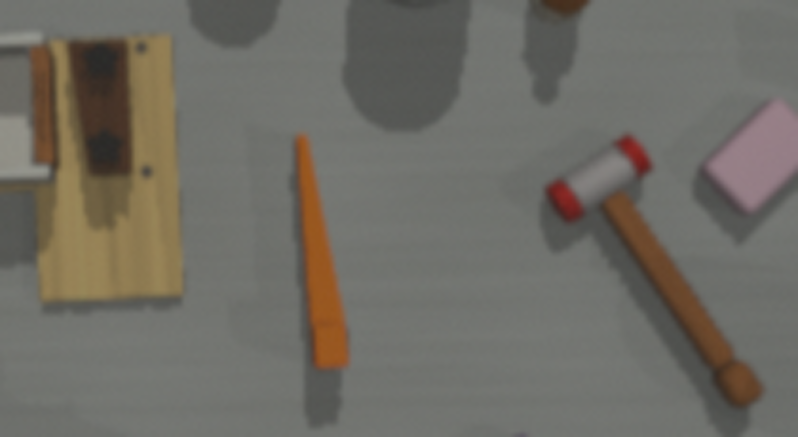

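View pics/scc.png

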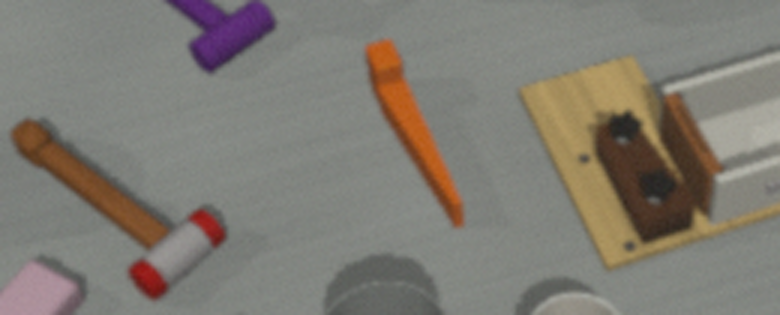

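The crops show the board corners, the dark bar, the whole key (tip (302,137), head end (332,366)) and the mallet head between its red faces (565,200) and (632,153). Next I fit the poses.

```bash
cat > fit.py <<'E'
from h import *
from scipy.optimize import least_squares, minimize
def T(p,X):
    X=np.array(X,float); c,s=np.cos(p[2]),np.sin(p[2])
    return np.c_[p[0]+c*X[:,0]-s*X[:,1],p[1]+s*X[:,0]+c*X[:,1],X[:,2]]
def prism(pts,z0,z1): return [[x/1e3,y/1e3,z/1e3] for z in(z0,z1) for x,y in pts]
KEY=[prism([(92,12),(92,4),(-58,-14.75),(-58,12)],0,34),prism([(-58,12),(-58,-14),(-92,-14),(-92,12)],0,56)]
def sil(d,parts,p,S=8,dz=0):
    m=np.zeros((400,640),np.uint8)
    big=np.zeros((400*2,640*2),np.uint8)
    for P in parts:
        X=T(p,P); X[:,2]+=dz
        h=cv2.convexHull(proj(d,X).astype(np.float32))
        cv2.fillConvexPoly(big,np.round((h*2+.5)*16).astype(np.int32),255,shift=4)
    return cv2.GaussianBlur(cv2.resize(big,(640,400),interpolation=cv2.INTER_AREA).astype(float)/255,(0,0),1)
def omask(im):
    h=cv2.cvtColor(im,cv2.COLOR_RGB2HSV); return ((h[:,:,0]>5)&(h[:,:,0]<16)&(h[:,:,1]>205)&(h[:,:,2]>110)).astype(float)
def fitmask(ds,ms,parts,p0,dz=0,st=(.01,.01,.05)):
    B=[cv2.GaussianBlur(m,(0,0),1) for m in ms]
    f=lambda p:sum(((sil(d,parts,p,dz=dz)-b)**2).sum() for d,b in zip(ds,B))
    r=minimize(f,p0,method="Nelder-Mead",options=dict(initial_simplex=np.array([p0]+[np.array(p0)+np.eye(3)[i]*st[i] for i in range(3)]),xatol=1e-5,fatol=1e-3))
    return r.x,r.fun
E
python3 - <<'E'
from fit import *
d={n:eyes.read_camera(n) for n in("top","scene")}
ct=lambda u,v:(265+(u+.5)/3.8-.5,145+(v+.5)/3.8-.5)
cs=lambda u,v:(150+(u+.5)/3-.5,155+(v+.5)/3-.5)
obs=[("top",ct(172,36),(60,-85,12)),("top",ct(182,298),(-150,-85,12)),("top",ct(42,298),(-150,30,12)),
("scene",cs(610,268),(60,-85,12)),("scene",cs(520,90),(-150,-85,12)),("scene",cs(633,57),(-150,30,12))]
def r(p,o=obs): return np.concatenate([proj(d[n],T(p,[np.array(X)/1e3]))[0]-uv for n,uv,X in o])
s=least_squares(r,[.55,.05,0]); print("mould",s.x,np.round(s.fun,1))
o=s.x
for n,f in(("top",ct),("scene",cs)):
  s=least_squares(lambda p:r(p,[q for q in obs if q[0]==n]),o); print(n,s.x,np.round(s.fun,1))
for uv in((70,42),(86,174)):
  X=px(d["top"],*ct(*uv),.038); c,q=np.cos(o[2]),np.sin(o[2]); e=X[:2]-o[:2]; print("bar",c*e[0]+q*e[1],-q*e[0]+c*e[1])
ms=[omask(d[n]["img"]) for n in d]; print([m.sum() for m in ms],[ [a.min() for a in np.nonzero(m)]+[a.max() for a in np.nonzero(m)] for m in ms])
t=px(d["top"],*ct(302,137),.034);h=px(d["top"],*ct(332,366),.056)
p0=[*((t+h)/2)[:2],np.arctan2(*(t-h)[1::-1])]
print(p0)
for i in([0,1],[0],[1]):
  L=list(d.values()); print("key",fitmask([L[j] for j in i],[ms[j] for j in i],KEY,p0))
a=px(d["top"],*ct(565,200),.02);b=px(d["top"],*ct(632,153),.02);g=px(d["top"],*ct(738,384),.02)
print("mal top",a,b,(a+b)/2,g,"yaw",np.arctan2(*((a-b)[1::-1])),np.arctan2(*((a+b)/2-g)[1::-1]))
a=px(d["scene"],*cs(152,279),.018);b=px(d["scene"],*cs(208,228),.018);g=px(d["scene"],*cs(30,140),.02)
print("mal scene",a,b,(a+b)/2,g)
E
```

```text
mould [0.61667427 0.01688515 0.02623203] [-0.8 -1.7 -0.1 -1.9 -1.3  0.  -1.4 -0.9 -1.  -1.  -0.5 -1.1]
top [0.61354096 0.01374311 0.01487416] [ 0.5 -0.5  0.4 -0.5 -0.9  0.9]
scene [0.62032611 0.01857399 0.03268194] [ 0.   0.2 -0.3  0.   0.2 -0.3]
bar 0.04948200679453717 -0.007091659739039688
bar -0.05545965085626745 -0.015081322104664025
[np.float64(4.0), np.float64(278.0)] [[np.int64(191), np.int64(345), np.int64(213), np.int64(349)], [np.int64(170), np.int64(273), np.int64(222), np.int64(301)]]
[np.float64(0.4975575360284076), np.float64(-0.1784589569657123), np.float64(0.09577219010820638)]
key (array([ 0.4926519 , -0.17854596, -0.01453786]), np.float64(611.3559867937659))
key (array([ 0.50143453, -0.17268063,  0.10299915]), np.float64(381.91778241579937))
key (array([ 0.48229932, -0.17853533,  0.0157399 ]), np.float64(227.45291502377447))
mal top [ 0.53381517 -0.37677066  0.02      ] [ 0.5698545 -0.4308807  0.02     ] [ 0.55183484 -0.40382568  0.02      ] [ 0.3864524 -0.5060625  0.02     ] yaw 2.158363360473429 0.5536830958729863
mal scene [ 0.57031534 -0.42505776  0.018     ] [ 0.53491659 -0.3713457   0.018     ] [ 0.55261596 -0.39820173  0.018     ] [ 0.38689665 -0.50579193  0.02      ]
```

```bash
cat >> fit.py <<'E'
def edgefit(cams,segs,p0,w=3.0):
    """segs: (camera, A, B) in mm, object frame; snaps to the strongest gradient near each model edge"""
    p=np.array(p0,float); G={n:cv2.GaussianBlur(d["img"].astype(np.float32),(0,0),.7) for n,d in cams.items()}
    for it in range(12):
        O=[]
        for n,A,B in segs:
            A,B=np.array(A)/1e3,np.array(B)/1e3; X=[A+(B-A)*s for s in np.linspace(.08,.92,25)]
            u=proj(cams[n],T(p,X)); t=u[-1]-u[0]; t/=np.hypot(*t); nn=np.array([-t[1],t[0]])
            k=np.arange(-w,w+.01,.25)
            P=(u[:,None]+k[None,:,None]*nn).astype(np.float32)
            v=cv2.remap(G[n],P[...,0].copy(),P[...,1].copy(),cv2.INTER_LINEAR).mean(0)
            g=np.abs(np.gradient(v,axis=0)).sum(1); g=np.clip(g-.3*g.max(),0,None)
            i=g.argmax(); sl=slice(max(0,i-4),i+5); off=(g[sl]*k[sl]).sum()/g[sl].sum()
            for j in(0,24): O.append((n,X[j],u[j]+off*nn,nn,off))
        f=lambda q:np.array([(proj(cams[n],T(q,[X]))[0]-U)@nn for n,X,U,nn,_ in O])
        p=least_squares(f,p,loss="soft_l1").x; w=max(2,w-.2)
    return p,np.round(f(p)[::2],2)
def kmask(im,roi):
    a=im.astype(float); m=((a[:,:,0]>1.7*a[:,:,2])&(a[:,:,0]>60)).astype(float); z=np.zeros_like(m); x0,y0,x1,y1=roi; z[y0:y1,x0:x1]=m[y0:y1,x0:x1]; return z
E
cat > m.py <<'E'
from fit import *
d={n:eyes.read_camera(n) for n in("top","scene")}
S=[((60,-85,12),(-150,-85,12)),((-150,-85,12),(-150,30,12)),((60,-85,12),(60,-40,12))]
for c in(["top"],["scene"],["top","scene"]):
    print("mould",c,*edgefit(d,[(n,*s) for n in c for s in S],[.6165,.0165,.024]))
ms=[kmask(d["top"]["img"],(330,175,365,250)),kmask(d["scene"]["img"],(265,160,312,235))]; print([m.sum() for m in ms])
L=list(d.values())
for i in([0],[1],[0,1]): print("key",fitmask([L[j] for j in i],[ms[j] for j in i],KEY,[.4976,-.177,.09]))
E
python3 m.py
```

```text
mould ['top'] [0.61449895 0.01515807 0.00887573] [-0.02 -0.07  0.06]
mould ['scene'] [0.61871636 0.01682229 0.00964842] [ 0.    0.01 -0.01]
mould ['top', 'scene'] [0.61629325 0.0167167  0.01341917] [ 0.4   0.49  0.79 -0.33 -0.56 -0.76]
[np.float64(430.0), np.float64(604.0)]
key (array([ 0.49756507, -0.18189628,  0.04939055]), np.float64(5.601459848833306))
key (array([ 0.4995557 , -0.17868645,  0.04110568]), np.float64(14.39027021537516))
key (array([ 0.49995423, -0.18001322,  0.04701164]), np.float64(36.14877518733268))
```

```bash
python3 -m jog '[[[4.5,5.29,-1],[0,0,-2.42],1],[[4.5,5.29,-1],[0,0,-2.42],1],[[4.5,5.29,-1],[0,0,-2.42],1],[[4.5,5.29,-1],[0,0,-2.42],1],[[4.5,5.29,-1],[0,0,-2.42],1]]'
python3 -m jog '[[[0,0,0],[0,0,0],1],[[0,0,0],[0,0,0],1]]'
```

```text
time: 0.92
eef_pos: [0.3543, -0.2663, 0.1995]
orientation: [3.141, -0.001, 0.044]
wrist_force: [0.8, 0.1, 1.3]
width: 0.0918
finger_force: 0.0
time: 1.18
eef_pos: [0.3533, -0.268, 0.1996]
orientation: [3.141, 0.0, 0.046]
wrist_force: [-0.1, -0.5, -0.6]
width: 0.0923
finger_force: 0.0
```

```bash
python3 -m jog '[[[1.17,1.39,-1],[0,0,0],1],[[1.17,1.39,-1],[0,0,0],1],[[1.17,1.39,-1],[0,0,0],1],[[1.17,1.39,-1],[0,0,0],1]]'
python3 - <<'E'
from h import *
d=eyes.read_camera("scene"); im=d["img"][:,:,::-1]
a=cv2.resize(im[120:260,230:410],None,fx=3.3,fy=3.3,interpolation=cv2.INTER_CUBIC)
cv2.imwrite("pics/s2.png",a)
E
```

```text
time: 1.68
eef_pos: [0.4232, -0.1859, 0.1397]
orientation: [3.141, -0.0, 0.043]
wrist_force: [-0.4, -0.0, 0.0]
width: 0.0918
finger_force: 0.0
```

View pics/s2.png

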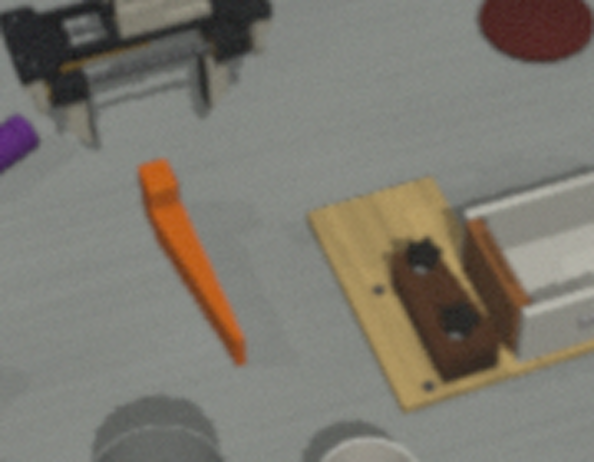

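The fingers straddle the key head (head at (158,185), fingertips at (95,145) and (205,115)). Descending and gripping.

```bash
python3 -m jog '[[[0,0.02,-1],[0,0,0],1],[[0,0.02,-1.69],[0,0,0],1],[[0,0.02,-1.69],[0,0,0],1],[[0,0.02,-1.69],[0,0,0],0.6],[[0,0.02,-1.69],[0,0,0],0]]'
python3 -m jog '[[[0,0,0],[0,0,0],0],[[0,0,0],[0,0,0],0],[[0,0,0],[0,0,0],0],[[0,0,0],[0,0,0],0]]'
python3 -m jog '[[[0,0,0.7],[0,0,0],0],[[0,0,1],[0,0,0],0],[[0,0,1],[0,0,0],0]]'
```

```text
time: 2.35
eef_pos: [0.4245, -0.1844, 0.04]
orientation: [3.139, -0.003, 0.044]
wrist_force: [-0.3, -0.6, -0.9]
width: 0.0764
finger_force: 0.0
time: 2.85
eef_pos: [0.4234, -0.1832, 0.0381]
orientation: [3.142, 0.0, 0.045]
wrist_force: [-0.2, 0.0, 0.3]
width: 0.0363
finger_force: 0.0
time: 3.22
eef_pos: [0.4241, -0.1836, 0.0991]
orientation: [3.14, -0.002, 0.044]
wrist_force: [-0.5, -0.5, 0.1]
width: 0.0064
finger_force: 0.0
```

The fingers were still closing when I lifted. I'll reopen and check the key again.

```bash
for i in 1 2; do python3 -m jog '[[[0,0,0],[0,0,0],1],[[0,0,0],[0,0,0],1],[[0,0,0],[0,0,0],1],[[0,0,0],[0,0,0],1],[[0,0,0],[0,0,0],1]]' | grep -E "width|eef"; done
python3 - <<'E'
from fit import *
d={"scene":eyes.read_camera("scene")}
m=kmask(d["scene"]["img"],(265,160,312,235)); print(m.sum(),fitmask([d["scene"]],[m],KEY,[.4996,-.1787,.041]))
E
```

```text
eef_pos: [0.4234, -0.1832, 0.098]
width: 0.0519
eef_pos: [0.4234, -0.1832, 0.0981]
width: 0.0911
601.0 (array([ 0.50095339, -0.17852127,  0.0421759 ]), np.float64(13.093279940372673))
```

```bash
python3 -m jog '[[[0,-0.01,-1],[0,0,0],1],[[0,-0.01,-1],[0,0,0],1],[[0,-0.01,-1],[0,0,0],0],[[0,-0.01,-1],[0,0,0],0],[[0,-0.01,-1],[0,0,0],0]]' | grep -E "width|eef"
python3 -m jog '[[[0,0,0],[0,0,0],0],[[0,0,0],[0,0,0],0],[[0,0,0],[0,0,0],0],[[0,0,0],[0,0,0],0],[[0,0,0],[0,0,0],0]]'
python3 -m jog '[[[0,0,0],[0,0,0],0],[[0,0,0],[0,0,0],0],[[0,0,0],[0,0,0],0]]'
```

```text
eef_pos: [0.4242, -0.1843, 0.0397]
width: 0.0663
time: 5.78
eef_pos: [0.4234, -0.1839, 0.038]
orientation: [3.142, 0.0, 0.044]
wrist_force: [-0.6, -0.1, 0.8]
width: 0.0257
finger_force: 30.0
time: 6.15
eef_pos: [0.4234, -0.1838, 0.0381]
orientation: [3.142, 0.0, 0.044]
wrist_force: [-0.1, 0.1, 0.2]
width: 0.0257
finger_force: 30.0
```

```bash
python3 -m jog '[[[0,0,0.7],[0,0,0],0],[[0,0,1.4],[0,0,0],0],[[0,0,1.67],[0,0,0],0],[[0,0,1.67],[0,0,0],0]]'
python3 -m jog '[[[-0.12,0.8,0],[0,0,-0.1],0],[[-0.12,1.6,0],[0,0,-0.2],0],[[-0.12,2.4,0],[0,0,-0.33],0],[[-0.12,3.21,0],[0,0,-0.33],0],[[-0.12,3.21,0],[0,0,-0.33],0]]'
python3 -m jog '[[[0,0,0],[0,0,0],0],[[0,0,0],[0,0,0],0],[[0,0,0],[0,0,0],0]]'
python3 - <<'E'
from h import *
A=snap("scene","x.png")["img"][:,:,::-1]; B=snap("top","y.png")["img"][:,:,::-1]
a=cv2.resize(A[120:270,290:420],None,fx=3,fy=3,interpolation=cv2.INTER_CUBIC)
b=cv2.resize(B[145:295,260:390],None,fx=3,fy=3,interpolation=cv2.INTER_CUBIC)
cv2.imwrite("pics/p3.png",np.hstack([a,b]))
E
```

```text
time: 6.65
eef_pos: [0.4239, -0.1841, 0.1392]
orientation: [3.14, -0.002, 0.044]
wrist_force: [0.6, 1.1, -2.3]
width: 0.0262
finger_force: 30.0
time: 7.28
eef_pos: [0.4149, 0.0115, 0.137]
orientation: [-3.141, 0.003, 0.015]
wrist_force: [0.9, -0.0, -1.0]
width: 0.026
finger_force: 30.0
time: 7.65
eef_pos: [0.4163, 0.0079, 0.1381]
orientation: [3.141, 0.0, 0.008]
wrist_force: [-0.6, -1.2, -1.4]
width: 0.0261
finger_force: 30.0
```

View pics/p3.png

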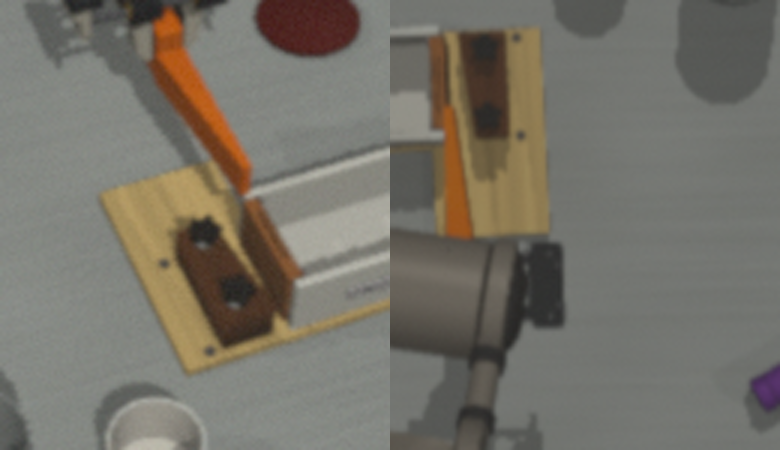

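The scene half shows the key held level-looking, its tip at about (247,180). The bar is at (225,270). Now I check predicted tip pixels against observed.

Run:
```python
from fit import *
d={n:eyes.read_camera(n) for n in("scene","top")}
p=[.4913,.0095,.009]
X=T(p,np.array([[92,12,34],[92,4,34],[92,12,0],[92,4,0],[0,12,34],[0,-7.5,34]])/1e3); X[:,2]+=.1
u=proj(d["scene"],X); print("scene",(u-[290,120])*3+1)
u=proj(d["top"],X); print("top",(u-[260,145])*3+1+[390,0])
ms=kmask(d["scene"]["img"],(338,138,376,187)); print(ms.sum())
# tilt scan using body only
B=cv2.GaussianBlur(ms,(0,0),1)
body=np.array(prism([(92,12),(92,4),(-40,-12.5),(-40,12)],0,34))
def f(q):
    P=body.copy(); P[:,2]+=-(P[:,0]+.075)*q[3]
    s=sil(d["scene"],[P],q[:3],dz=.1); w=np.zeros_like(s); w[146:200,330:385]=1
    return (((s-B)*w)**2).sum()
for c in(.0,.03,.06): print(minimize(lambda q:f([p[0],q[0],q[1],q[2]]),[.0095,.009,c],method="Nelder-Mead",options=dict(initial_simplex=np.array([[.0095,.009,c],[.0135,.009,c],[.0095,.03,c],[.0095,.009,c+.03]]))).x)
```

```text
scene [[250.19309028 163.47346166]
 [241.14336081 165.99932862]
 [247.18444138 191.02184038]
 [238.34469815 193.53106982]
 [206.78053022  88.66864138]
 [185.58319542  94.26627551]]
top [[441.31567476 105.70611244]
 [449.92858853 105.42966062]
 [444.64840369 109.58136338]
 [453.04851349 109.31180839]
 [443.82586209 204.76561789]
 [464.92598408 204.09481268]]
835.0
[0.0102525  0.01953641 0.00481131]
[0.01038841 0.02399133 0.01515646]
[0.01143745 0.01626223 0.01890267]
```

The observed tip corners match prediction, so the key isn't tilted. Lowering it onto the landing.

```bash
python3 -m jog '[[[0,0,-0.7],[0,0,0],0],[[0,0,-1.2],[0,0,0],0],[[0,0,-1.4],[0,0,0],0],[[0,0,-1.42],[0,0,0],0],[[0,0,-1.42],[0,0,0],0]]'
python3 -m jog '[[[0,0,-0.02],[0,0,0],0],[[0,0,-0.03],[0,0,0],0],[[0,0,-0.03],[0,0,0],0]]'
```

```text
time: 8.48
eef_pos: [0.417, 0.0087, 0.0539]
orientation: [3.141, -0.002, 0.01]
wrist_force: [0.4, -0.0, -0.6]
width: 0.0257
finger_force: 30.0
time: 8.85
eef_pos: [0.4163, 0.0088, 0.0515]
orientation: [3.141, -0.0, 0.01]
wrist_force: [-0.1, 0.0, -2.0]
width: 0.0253
finger_force: 30.0
```

```bash
for i in 1 2; do python3 -m jog '[[[0,0,-0.01],[0,0,0],0],[[0,0,-0.015],[0,0,0],0],[[0,0,-0.015],[0,0,0],0]]' | grep -E "eef|wrist"; done
```

```text
eef_pos: [0.4162, 0.0088, 0.0503]
wrist_force: [-0.1, 0.5, -1.2]
eef_pos: [0.4164, 0.0087, 0.0499]
wrist_force: [-2.2, 0.1, 6.1]
```

```bash
python3 -m jog '[[[0,0,0.012],[0,0,0],0],[[0.3,0,0.012],[0,0,0],0],[[0.6,0,0.012],[0,0,0],0],[[0.6,0,0.012],[0,0,0],0]]' | grep -E "eef|wrist|ori"
python3 -m jog '[[[0.2,0,0],[0,0,0],0],[[0.4,0,0],[0,0,0],0],[[0.4,0,0],[0,0,0],0]]' | grep -E "eef|wrist|ori"
```

```text
eef_pos: [0.4531, 0.0087, 0.0501]
orientation: [3.141, -0.001, 0.01]
wrist_force: [-0.6, 0.5, -0.8]
eef_pos: [0.4769, 0.0087, 0.0501]
orientation: [3.141, -0.0, 0.01]
wrist_force: [-0.2, 0.1, -0.9]
```

```bash
python3 -m jog '[[[0.1,0,0],[0,0,0],0],[[0.2,0,0],[0,0,0],0],[[0.2,0,0],[0,0,0],0]]' | grep -E "eef|wrist"
python3 -m jog '[[[0.05,0,0],[0,0,0],0],[[0.1,0,0],[0,0,0],0],[[0.1,0,0],[0,0,0],0]]' | grep -E "eef|wrist"
python3 -m jog '[[[0.05,0,0],[0,0,0],0],[[0.05,0,0],[0,0,0],0]]' | grep -E "eef|wrist"
```

```text
eef_pos: [0.4887, 0.0087, 0.0501]
wrist_force: [-0.4, -0.5, -1.5]
eef_pos: [0.4945, 0.0088, 0.0502]
wrist_force: [0.2, 0.0, -0.7]
eef_pos: [0.4974, 0.0087, 0.0502]
wrist_force: [-0.6, -0.1, -2.2]
```

```bash
for i in 1 2 3 ; do python3 -m jog '[[[0,0.017,0],[0,0,0],0],[[0,0.017,0],[0,0,0],0]]' | grep -E "eef|wrist"; done
```

```text
eef_pos: [0.4971, 0.0099, 0.0502]
wrist_force: [0.0, -0.5, -1.2]
eef_pos: [0.4972, 0.0109, 0.0502]
wrist_force: [-0.1, 0.4, -1.6]
eef_pos: [0.4972, 0.0114, 0.0502]
wrist_force: [-0.4, -4.0, -0.9]
```

```bash
python3 -m jog '[[[0,-0.008,0],[0,0,0],0],[[0.05,-0.008,0],[0,0,0],0],[[0.05,-0.008,0],[0,0,0],0]]' | grep -E "eef|wrist"
for i in 1 2 3; do python3 -m jog '[[[0.04,0,0],[0,0,0],0],[[0.04,0,0],[0,0,0],0]]' | grep -E "eef|wrist"; done
```

```text
eef_pos: [0.5006, 0.0113, 0.0502]
wrist_force: [0.2, -4.0, -2.7]
eef_pos: [0.5029, 0.0113, 0.0502]
wrist_force: [-0.5, -3.4, -3.2]
eef_pos: [0.5053, 0.0113, 0.0502]
wrist_force: [0.0, -4.2, -3.0]
eef_pos: [0.5077, 0.0113, 0.0502]
wrist_force: [-0.0, -4.7, -2.1]
```

```bash
python3 -m jog '[[[0,-0.012,0],[0,0,0],0],[[0.04,-0.012,0],[0,0,0],0],[[0.04,-0.012,0],[0,0,0],0]]' | grep -E "eef|wrist"
for i in 1 2 3; do python3 -m jog '[[[0.03,0,0],[0,0,0],0],[[0.03,0,0],[0,0,0],0]]' | grep -E "eef|wrist"; done
```

```text
eef_pos: [0.5101, 0.0109, 0.0503]
wrist_force: [-0.7, -0.5, -1.1]
eef_pos: [0.5118, 0.0107, 0.0502]
wrist_force: [-0.1, -0.2, -1.3]
eef_pos: [0.5136, 0.0106, 0.0502]
wrist_force: [0.0, -0.2, -1.1]
eef_pos: [0.5153, 0.0107, 0.0502]
wrist_force: [0.2, 0.2, -1.0]
```

```bash
for i in 1 2 3 4; do python3 -m jog '[[[0.025,0,0],[0,0,0],0],[[0.025,0,0],[0,0,0],0]]' | grep -E "eef|wrist"; done
```

```text
eef_pos: [0.5168, 0.0107, 0.0502]
wrist_force: [0.2, 1.3, -0.9]
eef_pos: [0.5183, 0.0108, 0.0502]
wrist_force: [-1.3, 1.6, -0.5]
eef_pos: [0.5197, 0.0108, 0.0502]
wrist_force: [-0.4, 1.9, -1.9]
eef_pos: [0.5212, 0.0108, 0.0501]
wrist_force: [-0.5, 2.6, -1.7]
```

```bash
for i in 1 2 3; do python3 -m jog '[[[0.02,0.002,0],[0,0,0],0],[[0.02,0.002,0],[0,0,0],0]]' | grep -E "eef|wrist"; done
```

```text
eef_pos: [0.5223, 0.0108, 0.0501]
wrist_force: [-0.7, 3.6, -1.7]
eef_pos: [0.5235, 0.0108, 0.0501]
wrist_force: [-2.6, 3.1, -1.6]
eef_pos: [0.5247, 0.0109, 0.0501]
wrist_force: [-2.9, 2.7, -1.5]
```

The key has lightly bitten (about 3 N along x). Releasing.

```bash
python3 -m jog '[[[0,0,0],[0,0,0],0.5],[[0,0,0],[0,0,0],0.6],[[0,0,0],[0,0,0],0.6],[[0,0,0],[0,0,0],0.6],[[0,0,0],[0,0,0],0.6]]'
python3 -m jog '[[[0,0,0],[0,0,0],0.6],[[0,0,0],[0,0,0],0.6],[[0,0,1],[0,0,0],0.6],[[0,0,1.7],[0,0,0],0.8],[[0,0,1.7],[0,0,0],1]]'
```

```text
time: 16.85
eef_pos: [0.5249, 0.011, 0.0503]
orientation: [3.141, -0.0, 0.01]
wrist_force: [-0.4, 0.2, -0.2]
width: 0.0552
finger_force: 0.0
time: 17.48
eef_pos: [0.5268, 0.0108, 0.1556]
orientation: [3.141, -0.007, 0.01]
wrist_force: [0.6, 0.1, -0.6]
width: 0.0707
finger_force: 0.0
```

```bash
python3 -m jog '[[[-0.6,-2,0.5],[0,0,2],0.55],[[-0.6,-4,0.5],[0,0,4],0.55],[[-0.3,-6,0.3],[0,0,5.4],0.55],[[-0.03,-7.15,0],[0,0,5.42],0.55],[[-0.03,-7.15,0],[0,0,5.42],0.55]]' 
python3 -m jog '[[[0,0,0],[0,0,0],0.55]]'
python3 - <<'E'
from fit import *
d={n:eyes.read_camera(n) for n in("scene","top")}
ms=kmask(d["scene"]["img"],(330,150,376,225));cv2.imwrite("pics/km.png",ms*255)
A=d["scene"]["img"][:,:,::-1]; B=d["top"]["img"][:,:,::-1]
a=cv2.resize(A[120:270,180:400],None,fx=3,fy=3,interpolation=cv2.INTER_CUBIC)
cv2.imwrite("pics/p4.png",a)
print(robot.get_state()["eef_pos"])
E
```

```text
time: 18.1
eef_pos: [0.5129, -0.2802, 0.1606]
orientation: [-3.14, 0.0, 0.578]
wrist_force: [0.8, -0.7, -0.0]
width: 0.0505
finger_force: 0.0
time: 18.23
eef_pos: [0.5124, -0.2824, 0.1597]
orientation: [-3.141, 0.001, 0.572]
wrist_force: [0.3, 0.7, 0.8]
width: 0.0503
finger_force: 0.0
[ 0.5125309  -0.2784281   0.16028265][ WARN:0@12.465] global loadsave.cpp:1063 imwrite_ Unsupported depth image for selected encoder is fallbacked to CV_8U.
```

View pics/p4.png

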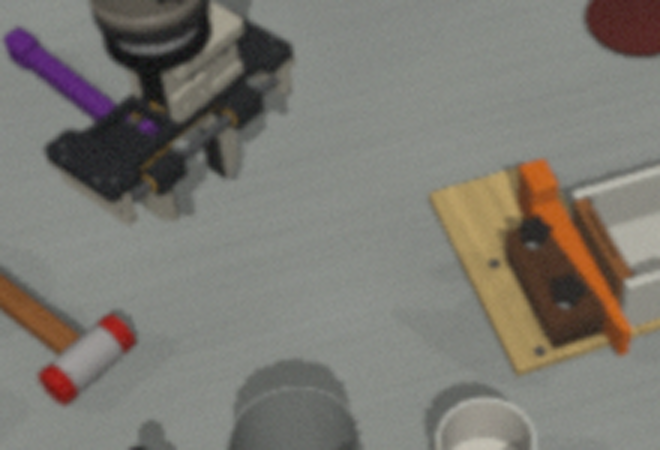

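The key stands in the gap with its tip through at (622,345), and the mallet head is at (88,358). Moving on to the mallet.

```bash
python3 -m jog '[[[0.21,-1,0],[0,0,0],0.55],[[0.21,-2,0],[0,0,0],0.55],[[0.21,-2.33,-0.7],[0,0,0],0.55],[[0.21,-2.33,-1.3],[0,0,0],0.55],[[0.21,-2.33,-1.3],[0,0,0],0.55]]' 
python3 -m jog '[[[0,0,0],[0,0,0],0.55]]'
python3 - <<'E'
from h import *
d={n:eyes.read_camera(n) for n in("scene","top")}
a=cv2.resize(d["scene"]["img"][150:290,140:270,::-1],None,fx=3,fy=3,interpolation=cv2.INTER_CUBIC)
b=cv2.resize(d["top"]["img"][150:290,380:500,::-1],None,fx=3,fy=3,interpolation=cv2.INTER_CUBIC)
cv2.imwrite("pics/p5.png",np.hstack([a,b]))
E
```

```text
time: 18.95
eef_pos: [0.5248, -0.4152, 0.0803]
orientation: [-3.134, 0.001, 0.579]
wrist_force: [0.1, 0.1, 0.1]
width: 0.0505
finger_force: 0.0
time: 19.08
eef_pos: [0.5271, -0.4175, 0.0853]
orientation: [3.14, -0.0, 0.579]
wrist_force: [-0.3, -0.2, 0.9]
width: 0.0505
finger_force: 0.0
```

View pics/p5.png

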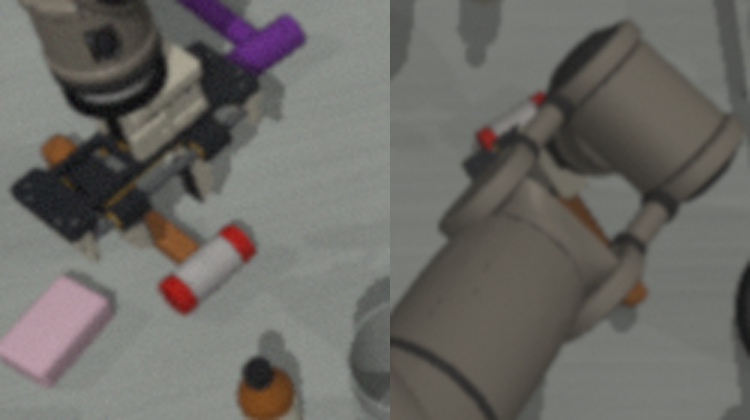

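```bash
python3 -m jog '[[[-0.02,0,-0.6],[0,0,0],0.55],[[-0.02,0,-1],[0,0,0],0.55],[[-0.02,0,-1.08],[0,0,0],0.55],[[-0.02,0,-1.08],[0,0,0],0.2],[[-0.02,0,-1.08],[0,0,0],0]]' 
python3 -m jog '[[[0,0,0],[0,0,0],0],[[0,0,0],[0,0,0],0],[[0,0,0],[0,0,0],0],[[0,0,0],[0,0,0],0],[[0,0,0],[0,0,0],0]]'
```

```text
time: 19.8
eef_pos: [0.5256, -0.419, 0.0208]
orientation: [3.139, -0.001, 0.578]
wrist_force: [-0.2, 0.3, 0.3]
width: 0.0349
finger_force: 0.0
time: 20.42
eef_pos: [0.5252, -0.4187, 0.0199]
orientation: [3.14, -0.0, 0.577]
wrist_force: [-0.3, 0.9, 5.6]
width: 0.0219
finger_force: 29.9
```

```bash
python3 -m jog '[[[0,0,0.5],[0,0,0],0],[[0,0,1.2],[0,0,0],0],[[0,0,1.7],[0,0,0],0],[[0,0,1.7],[0,0,0],0]]' 
python3 -m jog '[[[-0.8,0.8,0],[0,0,1.5],0],[[-1.6,1.6,0],[0,0,3],0],[[-1.6,2.5,0],[0,0,4.5],0],[[-1.6,3.4,0],[0,0,6],0],[[-1.6,4.2,0],[0,0,7.5],0]]'
python3 -m jog '[[[0,0.8,0],[0,0,1],0],[[0,1.6,0],[0,0,2.09],0],[[0,2.51,0],[0,0,2.09],0],[[0,2.51,0],[0,0,2.09],0],[[0,2.51,0],[0,0,2.09],0]]'
```

```text
time: 20.92
eef_pos: [0.5256, -0.4192, 0.1231]
orientation: [3.137, -0.001, 0.577]
wrist_force: [0.0, 0.0, -3.0]
width: 0.022
finger_force: 29.9
time: 21.55
eef_pos: [0.4272, -0.164, 0.1193]
orientation: [-3.139, -0.001, 1.368]
wrist_force: [1.3, -0.2, -1.4]
width: 0.0217
finger_force: 29.9
time: 22.18
eef_pos: [0.4281, -0.0157, 0.1199]
orientation: [-3.14, -0.0, 1.583]
wrist_force: [0.5, -0.1, -2.8]
width: 0.0218
finger_force: 29.9
```

Descend to striking height and check alignment.

```bash
python3 -m jog '[[[0,0,-0.7],[0,0,0],0],[[0,0,-1.2],[0,0,0],0],[[0,0,-1.35],[0,0,0],0],[[0,0,-1.35],[0,0,0],0]]'
python3 - <<'E'
from h import *
d={n:eyes.read_camera(n) for n in("scene","top")}
a=cv2.resize(d["scene"]["img"][100:240,270:400,::-1],None,fx=4,fy=4,interpolation=cv2.INTER_CUBIC)
cv2.imwrite("pics/p6.png",a)
s=robot.get_state();e=s["eef_pos"];print(e)
print((proj(d["scene"],[[e[0]+.04,e[1]+.032,e[2]-.002],[e[0]-.04,e[1]+.032,e[2]-.002],[.508,.0109,.068],[.508,.0109,.012]])-[270,100])*4+1.5)
E
```

```text
time: 22.68
eef_pos: [0.4287, -0.0165, 0.0397]
orientation: [-3.141, -0.0, 1.58]
wrist_force: [0.0, -0.2, -2.0]
width: 0.0218
finger_force: 29.9
[ 0.42946254 -0.01633665  0.04070526]
[[329.51585142 278.79363413]
 [288.58658358 201.69845622]
 [345.7440955  290.53639127]
 [342.15895552 345.80135464]]
```

View pics/p6.png

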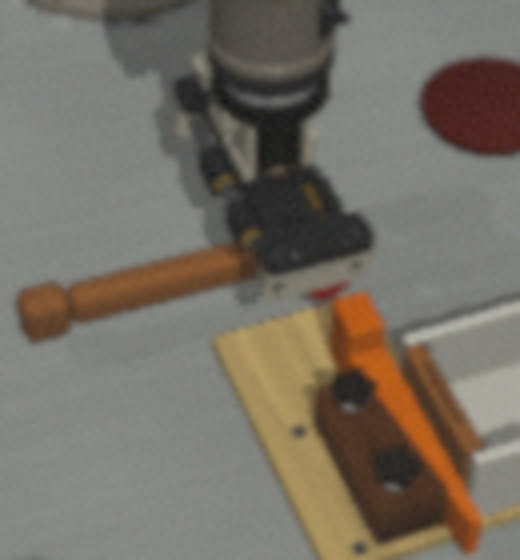

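The mallet's red face at (328,290) sits right behind the key head at (358,315), with its handle to the left. Approaching slowly.

```bash
python3 -m jog '[[[0.3,0,0],[0,0,0],0],[[0.5,0,0],[0,0,0],0],[[0.5,0,0],[0,0,0],0],[[0.5,0,0],[0,0,0],0]]' | grep -E "eef|wrist"
for i in 1 2 3 4; do python3 -m jog '[[[0.03,0,0],[0,0,0],0],[[0.03,0,0],[0,0,0],0]]' | grep -E "eef|wrist"; done
```

```text
eef_pos: [0.4581, -0.0156, 0.04]
wrist_force: [0.6, 0.3, -2.4]
eef_pos: [0.4605, -0.0157, 0.04]
wrist_force: [0.5, 0.1, -2.5]
eef_pos: [0.4625, -0.0158, 0.04]
wrist_force: [0.6, 0.8, -2.2]
eef_pos: [0.4643, -0.0158, 0.04]
wrist_force: [0.5, 0.1, -2.3]
eef_pos: [0.4662, -0.0158, 0.04]
wrist_force: [0.5, 0.1, -2.7]
```

```bash
for i in 1 2 3 4; do python3 -m jog '[[[0.015,0,0],[0,0,0],0],[[0.015,0,0],[0,0,0],0]]' | grep -E "eef|wrist"; done
```

```text
eef_pos: [0.4669, -0.0158, 0.04]
wrist_force: [-0.5, 0.4, -3.1]
eef_pos: [0.4678, -0.0158, 0.04]
wrist_force: [-0.1, -0.4, -3.4]
eef_pos: [0.4687, -0.0158, 0.0399]
wrist_force: [-0.2, 0.3, -2.3]
eef_pos: [0.4697, -0.0158, 0.04]
wrist_force: [0.6, -0.3, -1.5]
```

```bash
for i in 1 2 3 4; do python3 -m jog '[[[0.015,0,0],[0,0,0],0],[[0.015,0,0],[0,0,0],0]]' | grep -E "eef|wrist"; done
```

```text
eef_pos: [0.4706, -0.0158, 0.04]
wrist_force: [-0.1, -0.0, -3.2]
eef_pos: [0.4715, -0.0157, 0.04]
wrist_force: [0.6, 0.2, -1.7]
eef_pos: [0.4724, -0.0158, 0.04]
wrist_force: [0.4, 0.5, -2.4]
eef_pos: [0.4733, -0.0158, 0.04]
wrist_force: [-0.7, 0.9, -2.0]
```

```bash
for i in 1 2 3 4; do python3 -m jog '[[[0.015,0,0],[0,0,0],0],[[0.015,0,0],[0,0,0],0]]' | grep -E "eef|wrist"; done
```

```text
eef_pos: [0.4739, -0.0157, 0.0399]
wrist_force: [0.6, -0.6, -2.3]
eef_pos: [0.4744, -0.0157, 0.0398]
wrist_force: [-3.5, -0.8, -0.9]
eef_pos: [0.475, -0.0156, 0.0398]
wrist_force: [-5.8, 0.2, -0.3]
eef_pos: [0.4753, -0.0156, 0.0396]
wrist_force: [-6.8, -0.2, -0.3]
```

```bash
for i in 1 2 3 4; do python3 -m jog '[[[0.012,0,0],[0,0,0],0],[[0.012,0,0],[0,0,0],0]]' | grep -E "eef|wrist|ori"; done
```

```text
eef_pos: [0.4755, -0.0155, 0.0395]
orientation: [-3.137, -0.0, 1.582]
wrist_force: [-8.5, -1.1, 0.4]
eef_pos: [0.4759, -0.0155, 0.0394]
orientation: [-3.136, -0.001, 1.582]
wrist_force: [-8.3, -1.1, 1.9]
eef_pos: [0.4762, -0.0155, 0.0393]
orientation: [-3.135, -0.001, 1.583]
wrist_force: [-9.5, -3.0, 1.1]
eef_pos: [0.4765, -0.0154, 0.0392]
orientation: [-3.134, -0.001, 1.583]
wrist_force: [-11.0, -1.5, 1.2]
```

```bash
for i in 1 2 3; do python3 -m jog '[[[0.012,0,0],[0,0,0],0],[[0.012,0,0],[0,0,0],0]]' | grep -E "eef|wrist"; done
```

```text
eef_pos: [0.4768, -0.0154, 0.0391]
wrist_force: [-12.6, -1.1, 1.4]
eef_pos: [0.4771, -0.0154, 0.039]
wrist_force: [-13.1, -2.0, 1.0]
eef_pos: [0.4774, -0.0154, 0.0389]
wrist_force: [-14.5, -3.1, 1.7]
```

```bash
python3 -m jog '[[[-0.05,0,0],[0,0,0],0],[[-0.05,0,0],[0,0,0],0],[[-0.05,0,0],[0,0,0],0]]' | grep -E "eef|wrist"
python3 -m jog '[[[0.02,0,0],[0,0,0],0],[[0.035,0,0],[0,0,0],0],[[0.045,0,0],[0,0,0],0],[[0.05,0,0],[0,0,0],0],[[0.05,0,0],[0,0,0],0]]' | grep -E "eef|wrist"
```

```text
eef_pos: [0.4772, -0.0155, 0.0394]
wrist_force: [-6.6, -1.6, -2.2]
eef_pos: [0.4774, -0.0154, 0.039]
wrist_force: [-14.7, -3.0, 1.8]
```

The key no longer gives at 14 N. Backing off and laying the mallet down at x ≈ 0.40.

```bash
python3 -m jog '[[[-0.3,0,0],[0,0,0],0],[[-0.8,0,0],[0,0,0],0],[[-1.3,0,0],[0,0,0],0],[[-1.3,0,0],[0,0,0],0],[[-1.3,0,0],[0,0,0],0]]'
python3 -m jog '[[[0,0,-0.15],[0,0,0],0],[[0,0,-0.25],[0,0,0],0],[[0,0,-0.25],[0,0,0],0],[[0,0,-0.25],[0,0,0],0]]'
python3 - <<'E'
from h import *
d={n:eyes.read_camera(n) for n in("scene","top")}
a=cv2.resize(d["scene"]["img"][90:240,250:400,::-1],None,fx=4,fy=4,interpolation=cv2.INTER_CUBIC)
cv2.imwrite("pics/p7.png",a)
E
```

```text
time: 30.65
eef_pos: [0.4058, -0.0161, 0.0405]
orientation: [3.138, 0.001, 1.581]
wrist_force: [-0.1, 0.9, -1.4]
width: 0.0219
finger_force: 30.0
time: 31.15
eef_pos: [0.4039, -0.0157, 0.0248]
orientation: [-3.141, -0.0, 1.582]
wrist_force: [0.2, -0.2, -2.7]
width: 0.0219
finger_force: 30.0
```

View pics/p7.png

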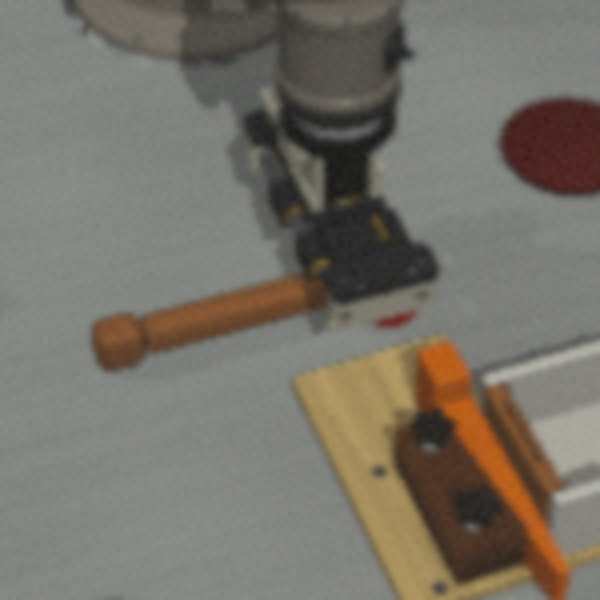

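The key is seated with its head at (445,370), and the mallet lies off the board with space around it. Setting it down.

```bash
for i in 1 2 3; do python3 -m jog '[[[0,0,-0.025],[0,0,0],0],[[0,0,-0.025],[0,0,0],0]]' | grep -E "eef|wrist"; done
```

```text
eef_pos: [0.4038, -0.0158, 0.0235]
wrist_force: [0.7, -1.1, -2.3]
eef_pos: [0.4038, -0.0158, 0.0219]
wrist_force: [-0.3, 0.1, -2.6]
eef_pos: [0.4037, -0.0157, 0.0204]
wrist_force: [-0.8, -0.2, -2.7]
```

```bash
python3 -m jog '[[[0,0,-0.015],[0,0,0],0],[[0,0,-0.015],[0,0,0],0]]' | grep -E "eef|wrist"; python3 -m jog '[[[0,0,0],[0,0,0],0.3],[[0,0,0],[0,0,0],0.5],[[0,0,0],[0,0,0],0.5],[[0,0,0],[0,0,0],0.5],[[0,0,0],[0,0,0],0.5]]'
```

```text
eef_pos: [0.4038, -0.0158, 0.0199]
wrist_force: [-1.8, 0.2, 4.5]
time: 32.88
eef_pos: [0.4038, -0.0157, 0.0195]
orientation: [3.142, -0.0, 1.582]
wrist_force: [-0.2, 0.6, -0.2]
width: 0.0458
finger_force: 0.0
```

```bash
python3 -m jog '[[[0,0,0.3],[0,0,0],0.5],[[0,0,1],[0,0,0],0.5],[[0,0,2],[0,0,0],0.5],[[-0.3,-1,2.5],[0,0,0],0.5],[[-0.6,-2,2.8],[0,0,0],0.5]]'
python3 -m jog '[[[0,-1,0],[0,0,0],0.5],[[0,-1.5,0],[0,0,0],0.5],[[0,-1.5,0],[0,0,0],0.5],[[0,-1.5,0],[0,0,0],0.5]]' | grep eef
python3 - <<'E'
from h import *
d={n:eyes.read_camera(n) for n in("scene","top")}
a=cv2.resize(d["scene"]["img"][90:240,240:400,::-1],None,fx=2.4,fy=2.4,interpolation=cv2.INTER_CUBIC)
b=cv2.resize(d["top"]["img"][150:300,260:420,::-1],None,fx=2.4,fy=2.4,interpolation=cv2.INTER_CUBIC)
cv2.imwrite("pics/p8.png",np.hstack([a,b]))
E
```

```text
time: 33.5
eef_pos: [0.3706, -0.1279, 0.1865]
orientation: [3.139, 0.002, 1.585]
wrist_force: [0.6, -2.0, -0.3]
width: 0.046
finger_force: 0.0
eef_pos: [0.3701, -0.216, 0.1845]
```

View pics/p8.png

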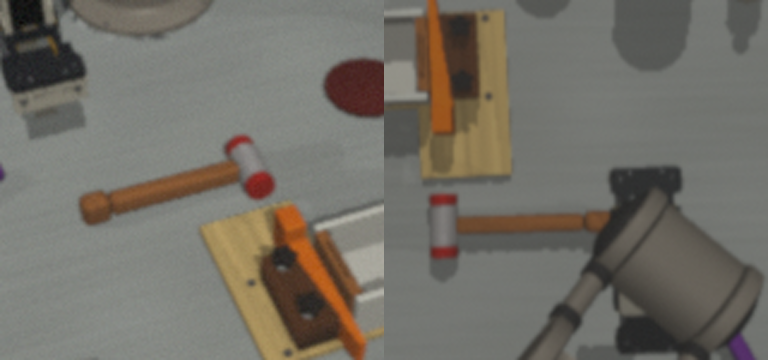

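The mallet lies flat on the worktop at (165,185). The key is seated in line in the gap, and the arm is clear.

```bash
python3 -c "
from workcell import robot
print(robot.hand_in())"
```

```text
the job is handed in; nothing more can be done
None
```

The job is handed in, but no verdict came back: the key no longer gave under a 14.5 N mallet push (steady pressure, not a swung tap), which by the stated ratio puts 22–29 N on the gate (not measured), and the mallet lies flat on the worktop with the arm clear.

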